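# Refit the drip grate of a glass-rinser station

### The job

Put the rinse station back in order after cleaning: refit the loose steel grate by hooking its tongue under the lip of the rinser deck while its other end is still raised, then lower that end (do not let it fall) until the grate lies flat and fully home in the tray. Then set the drinking glass down gently, upright, on the slats of the grate, let go, and leave the mug and the milk jug where they are.

Things in the scene. Friction and masses are not known exactly. Their poses are not given: they have to be found in the camera images.
- tray_seat (a point): Where grate_center belongs when seated: 36 mm above the counter, in the well of the steel rinse tray. Axes: +x along the tray to its rinser deck, +z up. From here the well spans x = -114 mm (inner face of the front wall, 6 mm thick) to +114 mm (lip) and y = -70 to +70 mm: play of 4 mm each way in x, 6 mm in y. Seated, the grate's top is level with the deck, 44 mm above the counter.
- tray: The fixed tray, 324 x 150 mm, rim 45 mm above the counter; origin on the counter below tray_seat, same axes. The grate rests on ledges 28 mm above the counter at x = -114 to -104 mm and, below the lip, 106 to 140 mm; between them the basin is open to 3 mm above the counter. Deck x = 114 to 198 mm, with a black spray spider, 33 mm in radius, top 62 mm high, at x = 163 mm.
- tray_lip (a point): Middle of the lower edge of the lip, the rinser deck's edge facing the well: 114 mm in +x of tray_seat, 41 mm above the counter; same axes. The lip is a fixed plate 3 mm thick, 140 mm wide. The pocket below it is 13 mm high (lip to rear ledge) and reaches 26 mm in +x to a wall.
- grate_center (a point): Middle of the loose steel grate, half-way up (8 mm). Body 220 (x) x 128 (y) x 16 mm, tongue at its +x end, +z its upper side. Lifting bar across the middle: 18 mm thick in x, 16 high, along y. On both sides of it a through opening, |x| = 9 to 47 mm, |y| up to 34 mm: grip the bar from above, fingers closing along x, and open them there to let go.
- grate: The grate as a whole: origin on its underside, 8 mm below grate_center, same axes. 0.3 to 0.6 kg, balanced near its middle. Its top is slats 6 mm wide with 6.5 mm gaps; the fully slatted ends, |x| = 52 to 106 mm, carry a glass safely (over a finger opening it may tip). It starts flat on the counter, right side up.
- grate_tongue (a point): Middle of the tip of the grate's tongue, a flat tab 4 mm thick and 100 mm wide that stands out 20 mm from the +x end, flush with the underside. It lies at x = +130 mm, y = 0, 6 mm below grate_center; same axes.
- glass_center (a point): Centre of a plain drinking glass, half-way up: 62 mm in diameter at the rim, tapering to 50 mm at the foot (56 mm here), 95 mm high, open at the top, about 0.2 kg; z along its axis. It starts upright on the counter, near the mug.
- glass: The glass as a whole; origin under its foot.
- mug: White ceramic mug with a handle at its +y side, 82 mm in diameter, 92 mm high; origin under its foot. Bystander.
- jug: Steel milk jug, about 84 mm in diameter, 105 mm high, with a wire handle at its -x side reaching 75 mm from its axis; origin under its foot. Bystander.
There are look-alikes about, which are no part of the job. What is shaped like the glass but purple is not meant.

How it is judged:
By the outcome, as a careful person would: the job done as asked, in the order asked, and still so for the second after the job is handed in, with the robot touching nothing.
It also fails if it takes over 69 s, if anything falls off the work surface, if the arm or the gripper's body presses on something with over 40 N, if the wrist force passes 120 N, or if a joint passes its speed limit or range.

### The arm

A 6-joint arm with a two-finger parallel gripper is mounted at the origin on the work surface. World frame = base frame: x ahead of the robot, y to its left, z up, the work surface at z = 0. Lengths are in m, angles in rad, forces in N, time in s.
With the tool pointing down it reaches from about 0.35 to 0.85 m from the base axis. Payload 8.1 kg.
Tool frame: the origin (TCP) lies midway between the tips of the shut fingers; the grasp point (between the pads) lies 19 mm behind it; z points along the fingers, y is the direction in which the jaws open and shut (so a half turn about z gives the same grasp; the last joint's range is limited). The gripper opens to 93 mm and grips with 3 to 60 N. Pads are 15 mm wide; open, the fingers measure 128 mm over their backs; the gripper's body (75 mm by 188 mm) begins 65 mm behind the grasp point.
Start: joints at [1.071, 0.13, 1.488, -0, 1.523, -0.085], TCP at [0.242, 0.549, 0.219] pointing down, gripper open.
Joint ranges: [-2.96, 2.96], [-0.89, 2.26], [0.02, 2.5], [-1.34, 4.48], [0, 2.73], [-2.66, 2.66]. Speed limits (rad/s): [2.39, 2.39, 2.79, 3.14, 3.14, 3.14].

### API

Orientations are given as [roll, pitch, yaw] about the fixed x, y, z axes, in that order (R = Rz(yaw) Ry(pitch) Rx(roll)).
In Python, from bench import env, cams gives the robot as it stands. The module is installed in compiled form; this text tells all that it offers. Calls block until the motion is done:
- env.reach(position, orientation): joint-space move of the TCP to a pose.
- env.move_l(position, ori=None, feed=0.15): straight line of the TCP; ori=None keeps the orientation; feed is the mean speed in m/s.
- env.movej(angles): joint-space move.
- env.gripper_to(opening, f_grip=None): finger opening in m; f_grip is the grip in N (None keeps the last); returns when the fingers have stopped.
- env.dwell(seconds).
- env.solve_ik(position, orientation): joint angles nearest the present ones, or None.
- env.get_obs(): the state.
- cams.grab_frame(name): name is "side" or "top"; returns the picture (384x512x3 uint8, red, green, blue); there is no depth.
- cams.get_calibration(name): a dict with "fov_y" (degrees; the focal length in pixels is half the picture's height over the tangent of half this angle, whatever the lens; pixels are square), "cx", "cy" (the principal point, pixels), "position" and "rotation" of the camera in the world. Camera axes: x right, y down, z forward; pixel columns grow to the right and rows downward; lengths in m; the calibration is good to about 2 mm. A picture is of the moment at which its call begins. get_calibration takes no time and is no camera call.
A pose or a line that the arm cannot do raises env.MotionError and nothing moves.
- env.finish_job(): hands the job in, once; it reports no verdict.
The state is a dict: "time_s": time; "qpos": joint angles; "dq": joint speeds; "joint_efforts": joint torques, N m; "tool_pos": TCP position; "ee_rot": TCP orientation; "wrist_force": force on the tool from outside, world axes, zero at the start; "torque": the same for the moment, N m; "gripper_width": finger opening in m.
Only numpy, scipy, OpenCV 4.12 (cv2) and the standard library are available. Lean on these libraries where they do the work, as an engineer would, in place of code of your own. Each camera call takes 0.05 s, during which the arm holds its last target. There are 200 camera calls.

## Working session

There is one attempt and no reset: what is moved stays moved. The work goes in short steps, each a Python script; the robot and the scene stay as the last script left them, time stands still between calls to the robot, and variables do not carry over. Pictures are saved under pics/ and viewed, about 8 in all and at most 12, crops included, and the job is handed in when it is done.

```bash
mkdir -p pics
python3 - <<'E'
from bench import env,cams
import cv2,numpy as np
for n in("top","side"):
    im=cams.grab_frame(n); np.save(f"pics/{n}0.npy",im)
    cv2.imwrite(f"pics/{n}0.png",cv2.resize(im[:,:,::-1],(768,576),interpolation=cv2.INTER_CUBIC))
    print(n,cams.get_calibration(n))
print(env.get_obs())
E
```

```text
top {'fov_y': 47.146425560703314, 'cx': 250.84420046959323, 'cy': 184.15763482288057, 'position': array([ 0.46505698, -0.09182814,  1.13557851]), 'rotation': array([-3.05890313, -0.01107026, -1.5823486 ])}
side {'fov_y': 50.969288028136546, 'cx': 256.2541975675554, 'cy': 187.7466565870574, 'position': array([-0.00761853, -0.6373039 ,  0.72455487]), 'rotation': array([-2.26637732,  0.02161771, -0.85140708])}
{'time_s': 0.1, 'qpos': array([ 1.07057985e+00,  1.31067942e-01,  1.48917014e+00, -1.27593505e-05,
        1.52301776e+00, -8.53794116e-02]), 'dq': array([-4.69909074e-04, -2.18491850e-03, -2.93922741e-03,  4.41555698e-04,
        6.31661862e-04,  2.00639296e-06]), 'joint_efforts': array([ 1.32325378e-03, -5.61345112e+01, -4.93093729e+01,  7.70126260e-02,
        2.92678090e-02, -6.83876260e-05]), 'tool_pos': array([0.24154704, 0.54866363, 0.21770306]), 'ee_rot': array([-3.13993444e+00, -1.29132079e-04,  2.72675610e+00]), 'wrist_force': array([-0.41088654,  0.64880839, -0.77977089]), 'torque': array([ 0.02052153, -0.04112283, -0.04258777]), 'gripper_width': 0.09270398089579307}
```

View pics/top0.png

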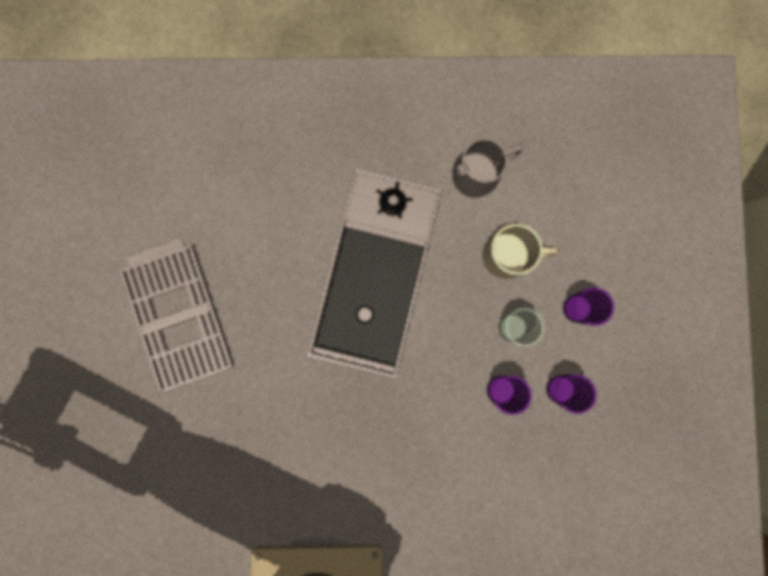

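View pics/side0.png

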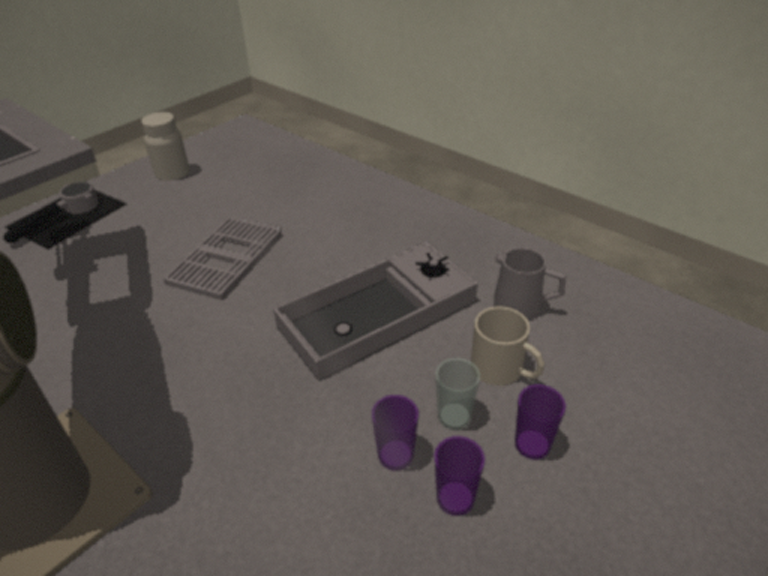

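Top (768-px scale): tray corners are about (357,170), (441,188), (395,375) and (310,355), with the deck toward the top. The grate is at (178,318) with its tongue up (155,252). The clear glass is at (520,326), the mug at (516,250), the jug at (480,168), and three purple glasses lie around the clear one.

```bash
cat > h.py <<'E'
from bench import env,cams
import cv2,numpy as np
from scipy.spatial.transform import Rotation as Ro
def K(n):
    c=cams.get_calibration(n); f=192/np.tan(np.radians(c["fov_y"])/2)
    return c,f,Ro.from_euler("xyz",c["rotation"]).as_matrix()
def cast(n,uv,z):
    c,f,R=K(n); uv=np.atleast_2d(uv).astype(float)
    d=np.c_[(uv[:,0]-c["cx"])/f,(uv[:,1]-c["cy"])/f,np.ones(len(uv))]@R.T
    return c["position"]+d*((z-c["position"][2])/d[:,2])[:,None]
def proj(n,P):
    c,f,R=K(n); q=(np.atleast_2d(P)-c["position"])@R
    return np.c_[q[:,0]/q[:,2]*f+c["cx"],q[:,1]/q[:,2]*f+c["cy"]]
def big(m):
    return max(cv2.findContours(m.astype(np.uint8),cv2.RETR_EXTERNAL,cv2.CHAIN_APPROX_NONE)[0],key=cv2.contourArea)
E
python3 - <<'E'
from h import *
im=np.load("pics/top0.npy"); g=im.astype(float).mean(2); hsv=cv2.cvtColor(im,cv2.COLOR_RGB2HSV)
S=3; vis=cv2.resize(im[:,:,::-1],None,fx=S,fy=S,interpolation=cv2.INTER_CUBIC)
def box(mask,roi,name,z):
    m=np.zeros(g.shape,np.uint8); x0,y0,x1,y1=roi; m[y0:y1,x0:x1]=mask[y0:y1,x0:x1]
    c=big(m); r=cv2.minAreaRect(c); b=cv2.boxPoints(r)
    w=cast("top",b,z)[:,:2]; L=[np.linalg.norm(w[i]-w[i-1]) for i in range(4)]
    print(name,b.round(1).tolist(),w.round(4).tolist(),np.round(L,4),"ctr",w.mean(0).round(4))
    cv2.drawContours(vis,[np.int32((b+.5)*S)],-1,(0,0,255),1)
    return m
print("levels counter",g[250,180],"deck",g[125,275],"basin",g[180,250],"grate bar",g[212,117])
box(g<85,(200,140,290,250),"basin",.03)
bg=g[300:320,180:200].mean()
mt=cv2.morphologyEx((g>np.median(g[200:300,170:200])+12).astype(np.uint8),cv2.MORPH_CLOSE,np.ones((7,7)))
box(mt,(75,150,165,265),"grate",.016)
# glass: greenish (saturation hue)
h=(im[:,:,1].astype(int)-im[:,:,0])
box((h>2).astype(np.uint8),(325,195,370,240),"glass",.05)
print("spider",end=" ");box(g<70,(240,110,285,150),"spider",.062)
cv2.imwrite("pics/a1.png",np.hstack([vis[150*S:268*S,75*S:165*S],vis[105*S:223*S,200*S:295*S],vis[150*S:268*S,320*S:378*S]])) 
cv2.imwrite("pics/a2.png",vis[150*S:260*S,195*S:375*S])
E
```

```text
levels counter 129.0 deck 145.33333333333334 basin 63.666666666666664 grate bar 158.33333333333334
basin [[208.5, 230.10000610351562], [228.39999389648438, 150.60000610351562], [282.20001220703125, 164.10000610351562], [262.3999938964844, 243.60000610351562]] [[0.4425, 0.002], [0.6426, -0.0491], [0.6068, -0.1852], [0.4075, -0.1321]] [0.1386 0.2065 0.1408 0.2062] ctr [ 0.5248 -0.0911]
grate [[84.5999984741211, 199.1999969482422], [131.60000610351562, 182.89999389648438], [153.39999389648438, 245.3000030517578], [106.4000015258789, 261.70001220703125]] [[0.5239, 0.3165], [0.5642, 0.1982], [0.4058, 0.1419], [0.3666, 0.2592]] [0.1674 0.1251 0.1681 0.1237] ctr [0.4651 0.229 ]
glass [[329.8999938964844, 215.39999389648438], [348.20001220703125, 203.1999969482422], [356.8999938964844, 216.39999389648438], [338.70001220703125, 228.5]] [[0.4755, -0.299], [0.505, -0.345], [0.4723, -0.3657], [0.443, -0.3198]] [0.0386 0.0546 0.0387 0.0545] ctr [ 0.474  -0.3324]
spider spider [[246.39999389648438, 135.8000030517578], [257.70001220703125, 118.0], [275.3999938964844, 129.1999969482422], [264.1000061035156, 147.0]] [[0.6739, -0.0951], [0.7183, -0.1237], [0.6896, -0.1671], [0.6454, -0.1384]] [0.0518 0.0528 0.052  0.0527] ctr [ 0.6818 -0.1311]
```

View pics/a1.png

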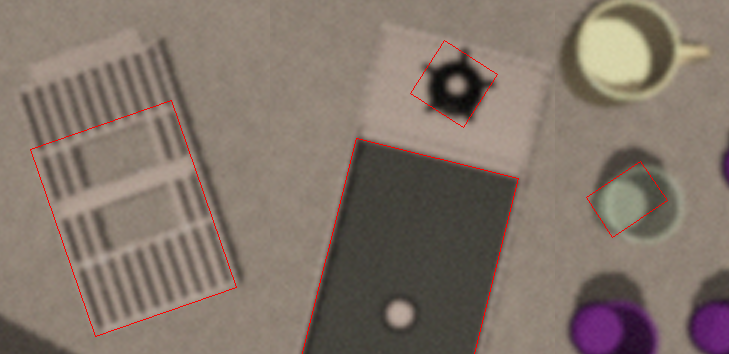

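The basin and lip outline fits well. The grate rectangle is right only at its front edge, because the rear slats broke the mask. The glass foot is at about (343.3,217.3) and its rim at about (349.3,217.3) in original pixels. Next I compute the poses and overlay the model points on both views.

Run:
```python
from h import *
im=np.load("pics/top0.npy"); g=im.astype(float).mean(2)
lip=cast("top",[[228.9,150.6],[282.7,164.1]],.044)[:,:2]+0
n=lip[0]-lip[1]; yl=np.arctan2(-n[0],n[1])
print("lip",lip.round(4).tolist(),"width",np.linalg.norm(n),"yaw",np.degrees(yl))
sp=cast("top",[262.3,133.3],.062)[0,:2]
# hub centre by its dark mask moments
m=(g<90).astype(np.uint8); k=np.zeros_like(m); k[115:152,242:288]=m[115:152,242:288]; M=cv2.moments(k,True); print("spider px",M["m10"]/M["m00"],M["m01"]/M["m00"])
sp=cast("top",[M["m10"]/M["m00"],M["m01"]/M["m00"]],.058)[0,:2]
yaw=np.radians(-14.6); u=np.array([np.cos(yaw),np.sin(yaw)])
print("seat from lip",lip.mean(0)-.114*u,"from spider",sp-.163*u)
# grate
fr=cast("top",[[106.4,261.7],[153.4,245.3]],.016)[:,:2]; rr=cast("top",[[82.3,181],[129.3,163.3]],.016)[:,:2]
print("grate yaw: front",np.degrees(np.arctan2(*( (fr[0]-fr[1])*[-1,1]))), "long",np.degrees(np.arctan2(*((rr.mean(0)-fr.mean(0))[::-1]))),"L",np.linalg.norm(rr.mean(0)-fr.mean(0)))
print("ctr",(fr.mean(0)+rr.mean(0))/2)
k=np.zeros_like(m); P=np.array([[92,222],[141,204],[141,208],[92,222]]) 
b=(g>140).astype(np.uint8); k=np.zeros_like(b)
cv2.fillConvexPoly(k,np.int32([[99,214],[135,202],[135,209],[99,221]]),1); k&=b; M=cv2.moments(k,True); bc=[M["m10"]/M["m00"],M["m01"]/M["m00"]]; print("bar",bc,cast("top",bc,.016)[0])
gl=cast("top",[343.3,217.3],.003)[0],cast("top",[349.3,217.3],.095)[0]; print("glass",gl)
seat=lip.mean(0)-.114*u; gc=(fr.mean(0)+rr.mean(0))/2; gp=np.radians(20)
def rect(c,y,xs,ys,z):
    U=np.array([np.cos(y),np.sin(y)]);V=np.array([-U[1],U[0]])
    return np.array([[*(c+a*U+b*V),z] for a,b in((xs[0],ys[0]),(xs[1],ys[0]),(xs[1],ys[1]),(xs[0],ys[1]))])
a=np.arange(0,6.28,.2); ring=lambda c,r,z:np.c_[c[0]+r*np.cos(a),c[1]+r*np.sin(a),0*a+z]
gc3=(gl[0]+gl[1])[:2]/2
S=3;out=[]
for nme,roi in(("top",(70,100,380,270)),("side",(100,140,350,320))):
    v=cv2.resize(np.load(f"pics/{nme}0.npy")[:,:,::-1],None,fx=S,fy=S,interpolation=cv2.INTER_CUBIC)
    for Q in(rect(seat,yaw,(-.12,.198),(-.075,.075),.045),rect(seat,yaw,(-.114,.114),(-.07,.07),.044),rect(gc,gp,(-.11,.11),(-.064,.064),.016),rect(gc,gp,(-.009,.009),(-.034,.034),.016),ring(gc3,.031,.095),ring(gc3,.025,0)):
        cv2.polylines(v,[np.int32((proj(nme,Q)+.5)*S)],True,(0,0,255),1)
    x0,y0,x1,y1=roi; c=v[y0*S:y1*S,x0*S:x1*S]; cv2.imwrite(f"pics/b_{nme}.png",cv2.resize(c,None,fx=.85,fy=.85) if nme=="top" else c)
```

```text
lip [[0.6403, -0.051], [0.6049, -0.1852]] width 0.13880814369353048 yaw -14.777908817026333
spider px 261.6148409893993 134.04240282685512
seat from lip [ 0.51225104 -0.08935966] from spider [ 0.52098556 -0.09187052]
grate yaw: front 18.554815963611013 long 17.119176878354505 L 0.2158116568050716
ctr [0.48927802 0.23226453]
bar [116.94715447154472, 211.6219512195122] [0.49154647 0.23447999 0.016     ]
glass (array([ 0.47069336, -0.34233207,  0.003     ]), array([ 0.47007244, -0.33620133,  0.095     ]))
```

View pics/b_top.png

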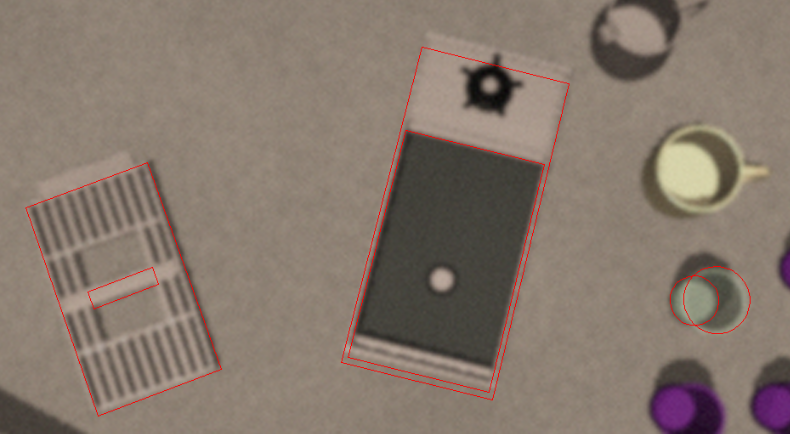

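View pics/b_side.png

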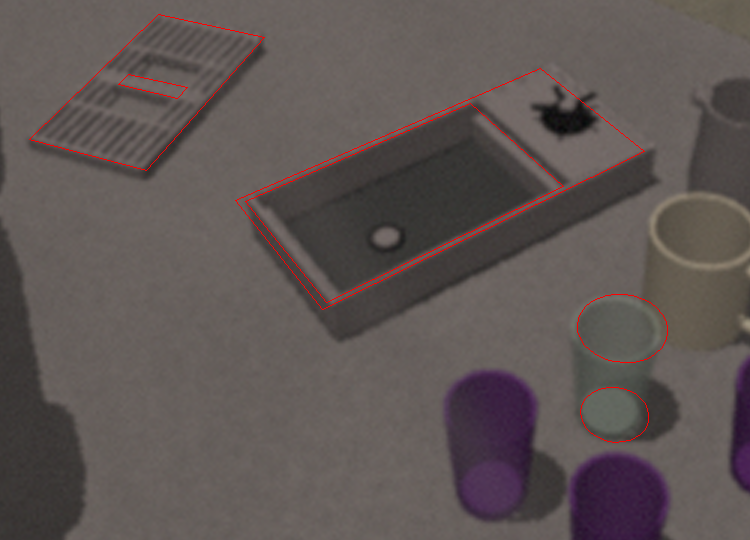

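The dark basin edge turns out to be the rear ledge (x=+106, z=28), not the lip. With that correction both ledges and the spider agree on a seat of about (0.523,-0.091), yaw -14.7°. The grate and glass overlays fit in both views. Next I grasp the grate and lift it.

```bash
cat >> h.py <<'E'
SEAT=np.array([.523,-.091]); TY=np.radians(-14.7)
def tool(psi,a=0): # tool orientation for grate yaw psi, tongue-down tilt a
    return (Ro.from_euler("z",psi)*Ro.from_euler("y",a)*Ro.from_euler("z",np.pi/2)*Ro.from_euler("x",np.pi)).as_euler("xyz")
def st(t=""):
    o=env.get_obs(); print(t,"t=%.2f"%o["time_s"],"p",o["tool_pos"].round(4),"F",o["wrist_force"].round(1),"T",o["torque"].round(2),"w %.4f"%o["gripper_width"]); return o
def snap(n,name,roi=None,s=2):
    im=cams.grab_frame(n); np.save(f"pics/{name}.npy",im)
    x0,y0,x1,y1=roi or (0,0,512,384); cv2.imwrite(f"pics/{name}.png",cv2.resize(im[y0:y1,x0:x1,::-1],None,fx=s,fy=s,interpolation=cv2.INTER_CUBIC))
    return im
E
python3 - <<'E'
from h import *
G=np.array([.4905,.2335]); o=tool(np.radians(19))
env.gripper_to(.042,f_grip=45)
env.reach([*G,.12],o)
env.move_l([*G,.02],feed=.12); env.move_l([*G,.004],feed=.04); st("down")
env.gripper_to(.0,f_grip=45); st("grip")
env.move_l([*G,.09],feed=.08); env.dwell(.3); st("lift")
print(env.get_obs()["qpos"].round(3))
snap("side","c1",(60,80,380,320))
E
```

```text
down t=4.12 p [0.4902 0.2334 0.0037] F [ 0.3  0.1 -0.4] T [-0.03  0.06  0.03] w 0.0423
grip t=4.65 p [0.4907 0.2336 0.0042] F [ 0.2 -0.1  1.3] T [-0.04  0.02  0.01] w 0.0178
lift t=6.17 p [0.4903 0.2334 0.0897] F [ 0.2  0.7 -4. ] T [-0.1   0.08  0.02] w 0.0175
[0.35  0.078 1.786 0.    1.278 0.018]
```

View pics/c1.png

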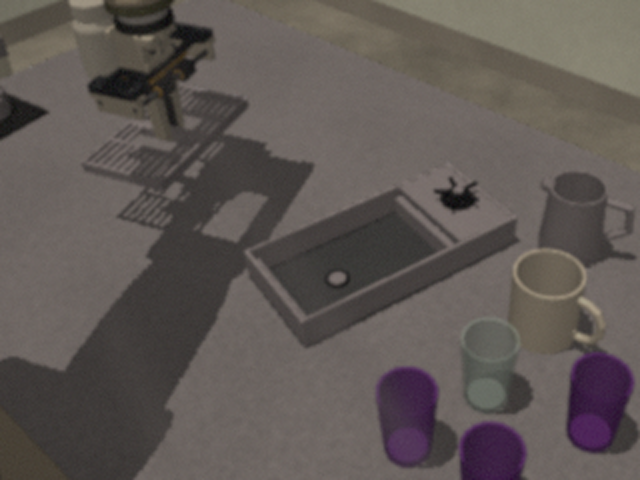

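The grate is level in hand, with the grip on the bar (17.5 mm wide, about 4 N). Next I hover over the tray with the tongue tilted down 8° and check the sideways offset.

```bash
cat >> h.py <<'E'
GOFF=np.array([0,0,.004])   # grate_center minus TCP, in grate axes
def pose(c,a,goff=GOFF,dpsi=0):  # c: grate centre in tray frame (origin on counter) -> TCP pos, ori
    Rg=Ro.from_euler("z",TY+dpsi)*Ro.from_euler("y",a)
    C=np.r_[SEAT,0]+Ro.from_euler("z",TY).apply(c)
    return C-Rg.apply(goff), tool(TY+dpsi,a)
E
python3 - <<'E'
from h import *
a=np.radians(8)
p,o=pose([-.035,0,.12],a)
env.reach(p,o); p,o=pose([-.035,0,.100],a); env.move_l(p,o,feed=.06); env.dwell(.3); st("hover")
A=snap("side","d1",(150,90,350,270),3)
B=snap("top","d2",(180,90,310,260),3)
v=cv2.imread("pics/d1.png"); w=cv2.imread("pics/d2.png")
w=cv2.resize(w,None,fx=.5,fy=.5); v=cv2.resize(v,None,fx=.95,fy=.95)
h=max(v.shape[0],w.shape[0]); pad=lambda q:cv2.copyMakeBorder(q,0,h-q.shape[0],0,0,0)
cv2.imwrite("pics/d.png",np.hstack([pad(v),pad(w)])); print(v.shape,w.shape)
E
```

```text
hover t=8.22 p [ 0.4889 -0.0821  0.0964] F [ 0.5  0.2 -4.6] T [-0.1  -0.04 -0.03] w 0.0173
(513, 570, 3) (255, 195, 3)
```

View pics/d.png

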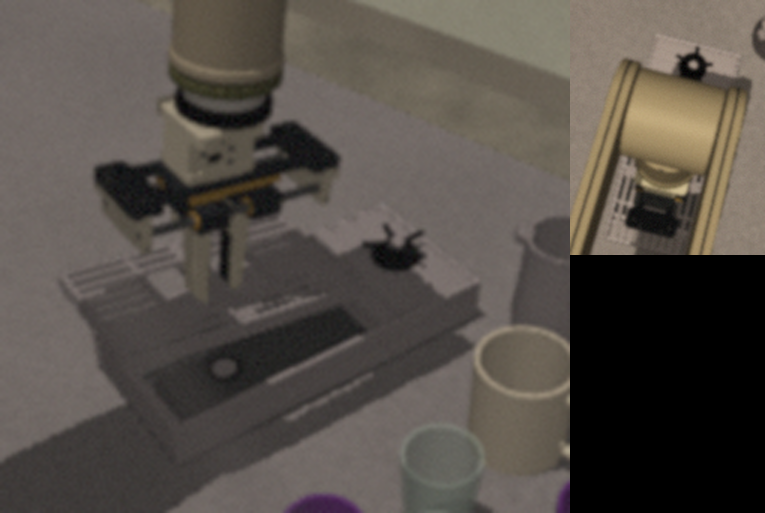

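The side view shows the tilted grate mostly in the arm's shadow, so its corners are hard to read. I'll brighten the picture and overlay where the grate and tray should be.

Run:
```python
from h import *
a=np.radians(8); Rg=Ro.from_euler("z",TY)*Ro.from_euler("y",a)
o=env.get_obs(); C=o["tool_pos"]+Rg.apply(GOFF)
def q(xs,ys,z): return np.array([[xs[0],ys[0],z],[xs[1],ys[0],z],[xs[1],ys[1],z],[xs[0],ys[1],z]])
v=np.load("pics/d1.npy"); lab=cv2.cvtColor(v[90:270,150:350],cv2.COLOR_RGB2GRAY)
e=cv2.createCLAHE(4,(4,4)).apply(lab); e=cv2.cvtColor(cv2.resize(e,None,fx=4,fy=4,interpolation=cv2.INTER_CUBIC)[0:600],cv2.COLOR_GRAY2BGR)
def dr(P,col): cv2.polylines(e,[np.int32((proj("side",P)+.5-[150,90])*4)],True,col,1)
dr(C+Rg.apply(q((-.11,.11),(-.064,.064),.008)),(0,0,255))
dr(C+Rg.apply(q((.11,.13),(-.05,.05),-.006)),(0,255,255))
T=lambda P:np.r_[SEAT,0]+Ro.from_euler("z",TY).apply(P)
dr(T(q((-.12,.198),(-.075,.075),.045)),(0,255,0)); dr(T(q((-.114,.114),(-.07,.07),.044)),(255,255,0))
cv2.imwrite("pics/e.png",e)
```

```text
(no output)
```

View pics/e.png

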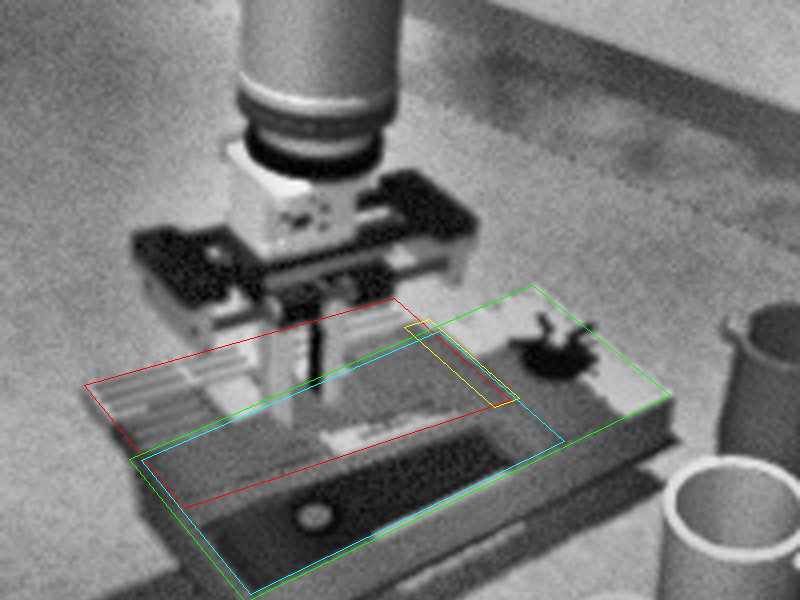

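The overlays agree with the image: the grate's front corner is at (85,387), and the tray corners are at (245,598) and (670,395). Next I descend and insert in small steps, watching the wrist force.

Run:
```python
from h import *
a=np.radians(8)
F0=env.get_obs()["wrist_force"]
def go(x,z,a=a,feed=.03):
    p,o=pose([x,0,z],a); env.move_l(p,o,feed=feed)
    f=env.get_obs()["wrist_force"]-F0
    return Ro.from_euler("z",-TY).apply(f)
print(go(-.035,.0575,feed=.06).round(1)); st()
for x in (-.030,-.025,-.020,-.015,-.011,-.008,-.005,-.002,-.001):
    f=go(x,.0575); print(x,f.round(1))
    if np.abs(f).max()>8: print("contact"); break
st()
snap("side","f",(150,110,350,260),4)
```

```text
[-0.8 -0.5  0.5]
 t=9.18 p [ 0.4889 -0.082   0.0538] F [-0.5  0.1 -3.3] T [-0.12 -0.04  0.01] w 0.0173
-0.03 [-0.6 -0.1 -0.5]
-0.025 [-0.4 -0.7  0.4]
-0.02 [-0.4 -0.5 -0.2]
-0.015 [ 0.1 -0.7  1.1]
-0.011 [-0.9 -1.2 -0.4]
-0.008 [-0.4 -0.8 -0.6]
-0.005 [-1.1 -0.1  0.3]
-0.002 [-0.4 -0.8  0.1]
-0.001 [-0.4  0.  -0.2]
 t=11.72 p [ 0.5215 -0.0906  0.0535] F [ 0.   0.5 -3.9] T [-0.1  -0.05  0.03] w 0.0179
```

Run:
```python
from h import *
a=np.radians(8)
F0=env.get_obs()["wrist_force"]
def go(x,z,a=a,feed=.02):
    p,o=pose([x,0,z],a); env.move_l(p,o,feed=feed); env.dwell(.1)
    return Ro.from_euler("z",-TY).apply(env.get_obs()["wrist_force"]-F0)
for i in range(11):
    x=.001*i; f=go(x,.0575); print(i,f.round(1),end=" ")
    if f[0]<-4: break
st("\n")
```

```text
0 [0.4 1.  1.1] 1 [-0.2  1.5  1. ] 2 [-0.3  0.3  1. ] 3 [-0.6  1.4  0.3] 4 [-2.8 -0.8  1.1] 5 [-7.6  1.7  3.8] 
 t=13.88 p [ 0.526  -0.0917  0.0532] F [-7.2  2.8 -0.9] T [ 0.28  1.06 -0.06] w 0.0174
```

View pics/f.png

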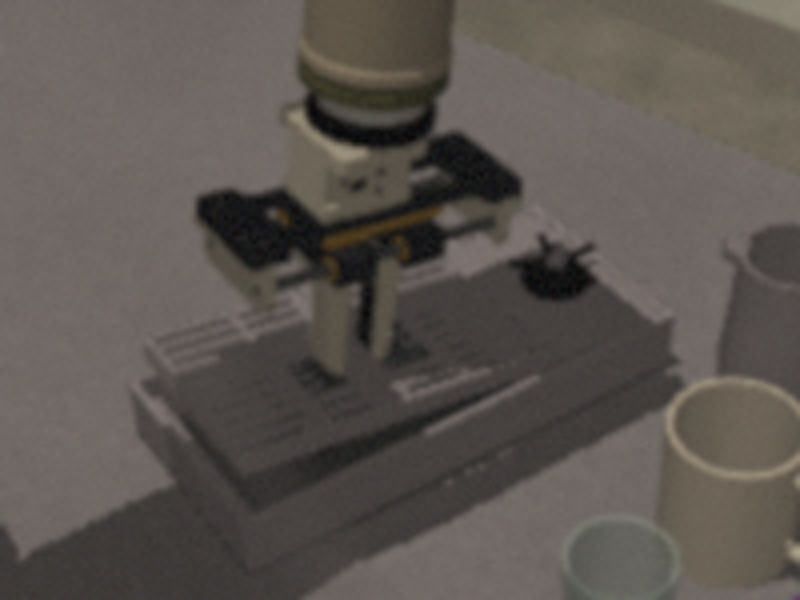

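The body meets the lip at about 4.3 mm, against 5.1 mm predicted, so the tongue is under the lip and the seat estimate is good to about 1 mm. The picture shows the front end raised and the rear end in the well by the deck. Next I back off and lower the hinged end.

Run:
```python
from h import *
F=lambda F0:Ro.from_euler("z",-TY).apply(env.get_obs()["wrist_force"]-F0)
p,o=pose([-.001,0,.0575],np.radians(8)); env.move_l(p,o,feed=.02); env.dwell(.15)
F0=env.get_obs()["wrist_force"]
for d in (7,6,5,4,3,2,1.3,.7,0.3,0):
    a=np.radians(d)
    tipz=.0305+.003*d/8            # tongue mid-tip height; seated .030
    c=[-.001,0,tipz+.130*np.sin(a)+.006*np.cos(a)]
    p,o=pose(c,a); env.move_l(p,o,feed=.03 if d>2 else .01); f=F(F0); print(d,round(c[2],4),f.round(1))
    if np.abs(f).max()>15: print("STOP"); break
st()
```

```text
7 0.0549 [0.1 0.  0.1]
6 0.0523 [ 0.7 -0.6  0.9]
5 0.0497 [-1.7 -0.   0.2]
4 0.0471 [ 0.5 -0.1  0. ]
3 0.0444 [-1.1  0.  -0.3]
2 0.0418 [0.5 0.2 0.5]
1.3 0.0399 [-0.1 -0.4 -0.3]
0.7 0.0384 [0.2 0.4 0. ]
0.3 0.0373 [ 0.1 -0.3 -0.5]
0 0.0365 [-0.8 -0.4 -0.2]
 t=17.29 p [ 0.5219 -0.0907  0.0324] F [-0.8  0.2 -3.9] T [-0.03  0.09  0.  ] w 0.0176
```

Run:
```python
from h import *
F0=env.get_obs()["wrist_force"]
for z in np.arange(.0361,.0329,-.0004):
    p,o=pose([-.001,0,z],0); env.move_l(p,o,feed=.01); env.dwell(.08); f=env.get_obs()["wrist_force"]-F0; print(round(z,4),f.round(1),end=" ")
    if f[2]>4: break
st("\ncontact"); env.gripper_to(.042,f_grip=20); env.dwell(.2); st("open")
p=env.get_obs()["tool_pos"].copy(); p[2]=.16; env.move_l(p,feed=.12); st("up")
# move towards the glass, clear of the view
gx=np.array([.470,-.3395]); env.gripper_to(.085)
env.reach([*gx,.20],tool(np.radians(-14.7)))
snap("side","g1",(150,110,350,260),4)
im=cams.grab_frame("top"); np.save("pics/g2.npy",im); st()
```

```text
0.0361 [ 0.1 -0.5  0.6] 0.0357 [-4.6  0.8  9.1] 
contact t=17.96 p [ 0.5221 -0.0908  0.0322] F [-5.4  0.9  5.2] T [0.11 0.85 0.03] w 0.0176
open t=18.78 p [ 0.5221 -0.0907  0.0317] F [ 0.8  0.4 -0.2] T [-0.03  0.08  0.01] w 0.0421
up t=20.00 p [ 0.5214 -0.0906  0.1589] F [ 0.2 -0.3 -0.4] T [-0.1   0.12  0.02] w 0.0421
 t=21.97 p [ 0.4706 -0.3379  0.1996] F [0.4 0.2 0. ] T [-0.07  0.07 -0.  ] w 0.0848
```

View pics/g1.png

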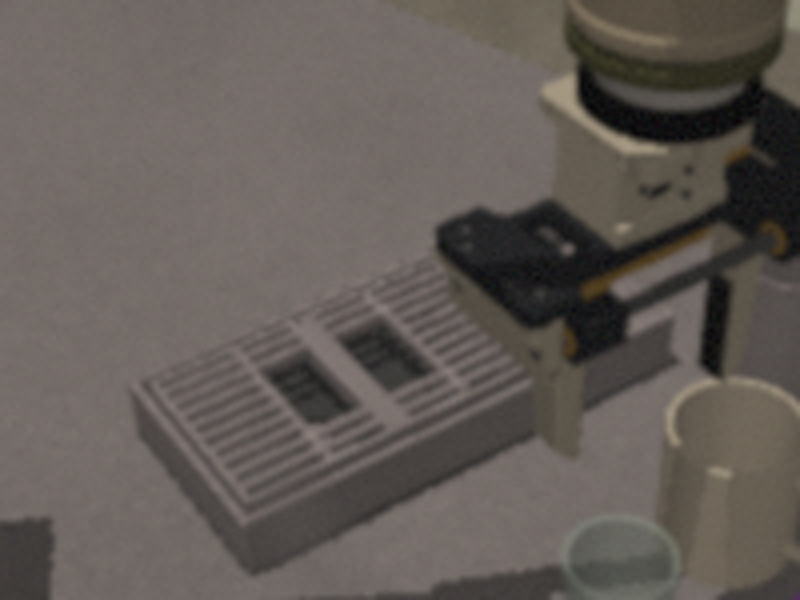

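The grate lies flat, flush with the rim and deck (front slats at (245,500)). The mug and glass are unchanged. Next is the glass.

Run:
```python
from h import *
gx=np.array([.470,-.3395]); o=tool(np.radians(-14.7))
env.gripper_to(.080)
env.move_l([*gx,.13],o,feed=.12); env.move_l([*gx,.040],feed=.06); st("at glass")
env.gripper_to(.0,f_grip=14); env.dwell(.2); st("grip")
env.move_l([*gx,.06],feed=.04); env.dwell(.2); st("lift")
snap("side","h1",(150,110,350,260),4)
```

```text
at glass t=24.70 p [ 0.4703 -0.3397  0.0405] F [ 0.7 -0.4 -0.3] T [-0.04  0.04  0.01] w 0.0797
grip t=25.35 p [ 0.4699 -0.3396  0.0401] F [-2.3  0.3  3.8] T [ 0.06  0.57 -0.01] w 0.0623
lift t=26.20 p [ 0.4698 -0.3393  0.0596] F [ 0.2 -1.  -3.3] T [-0.02  0.1  -0.04] w 0.0618
```

View pics/h1.png

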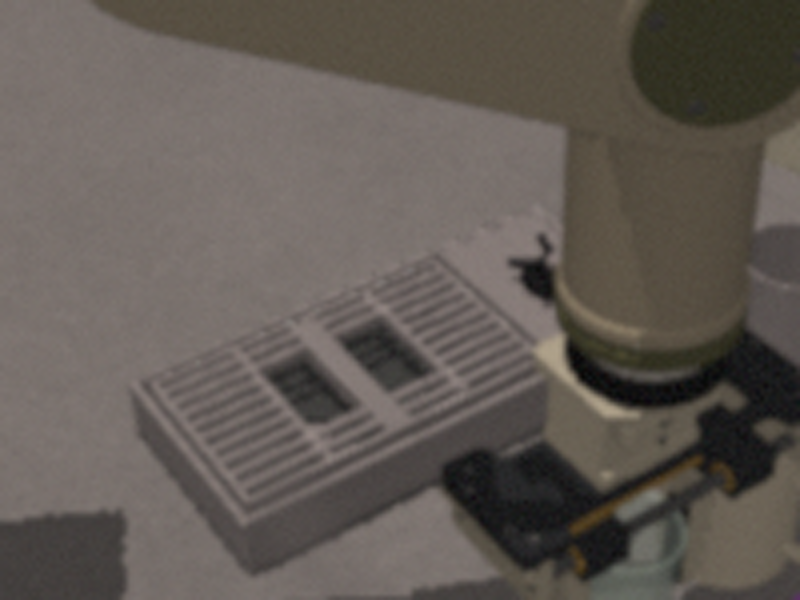

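The glass hangs in the gripper, held near its rim (62 mm), and the grate is still flat. Next I carry it to the front slatted end and lower it until it touches.

Run:
```python
from h import *
o=tool(np.radians(-14.7)); p=env.get_obs()["tool_pos"].copy()
env.move_l([p[0],p[1],.17],feed=.10); st("up")
T=SEAT+Ro.from_euler("z",TY).apply([-.079,0,0])[:2]
env.move_l([*T,.17],o,feed=.12); env.move_l([*T,.092],feed=.06); env.dwell(.3); st("above")
F0=env.get_obs()["wrist_force"]
for z in np.arange(.090,.0775,-.0007):
    env.move_l([*T,z],feed=.01); env.dwell(.08); f=(env.get_obs()["wrist_force"]-F0)
    if f[2]>1.5: break
print(z,f.round(1)); st("contact")
snap("side","i1",(150,110,350,260),4)
```

```text
up t=27.50 p [ 0.4693 -0.339   0.1689] F [ 0.   1.1 -2.3] T [-0.03  0.12  0.03] w 0.0620
above t=31.64 p [ 0.4467 -0.071   0.0921] F [ 0.2  0.6 -2.9] T [-0.08  0.07  0.05] w 0.0616
0.08369999999999994 [-2.5 -0.   6.8]
contact t=35.08 p [ 0.4467 -0.071   0.084 ] F [-2.4  0.6  3.9] T [0.06 0.44 0.  ] w 0.0622
```

View pics/i1.png

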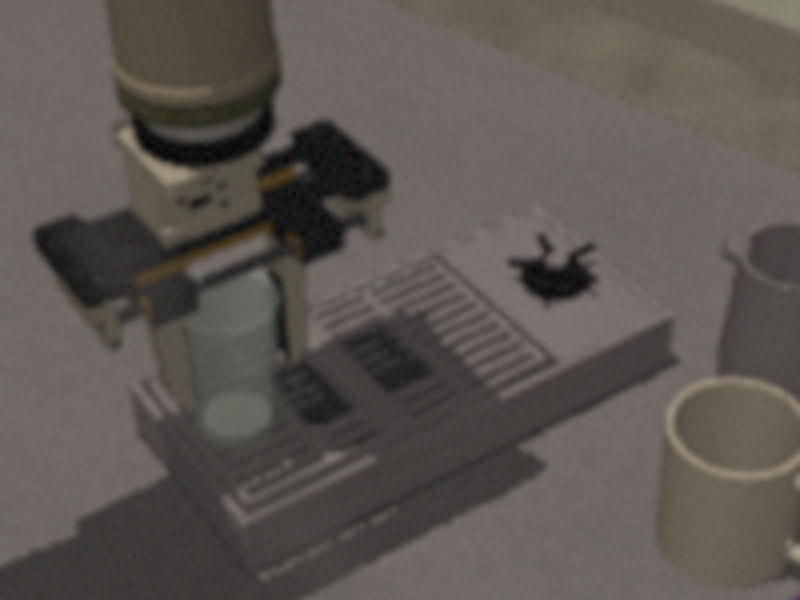

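The glass stands upright on the front slats (foot at (237,415)), touching at the expected height of 84 mm. Next I release it, retreat and check.

Run:
```python
from h import *
env.gripper_to(.082,f_grip=10); env.dwell(.2); st("open")
p=env.get_obs()["tool_pos"].copy()
env.move_l([p[0],p[1],.24],feed=.10); env.reach([.242,.549,.25],[3.1416,0,2.727]); env.dwell(.2); st("clear")
snap("top","j2",(60,90,420,290),2); snap("side","j1",(150,110,410,340),3)
a=cv2.imread("pics/j1.png");b=cv2.imread("pics/j2.png")
b=cv2.resize(b,None,fx=.5,fy=.5);a=cv2.resize(a,None,fx=.55,fy=.55)
w=a.shape[1]+b.shape[1]; c=np.zeros((max(a.shape[0],b.shape[0]),w,3),np.uint8); c[:a.shape[0],:a.shape[1]]=a; c[:b.shape[0],a.shape[1]:]=b
cv2.imwrite("pics/j.png",c)
```

```text
open t=35.89 p [ 0.4466 -0.071   0.0837] F [ 1.   1.4 -0.1] T [-0.06  0.08 -0.01] w 0.0818
clear t=40.13 p [0.2427 0.5486 0.2501] F [-0.7  0.2  0. ] T [ 0.02 -0.05  0.  ] w 0.0819
```

That reached the viewer limit, so I'll check numerically instead.

Run:
```python
from h import *
t0,t1,s0,s1=[np.load(f"pics/{n}.npy").astype(int) for n in("top0","j2","side0","j1")]
sg=np.load("pics/g1.npy").astype(int)
d=lambda A,B,r:round(float(np.abs(cv2.blur((A-B).astype(np.float32),(3,3)))[r[1]:r[3],r[0]:r[2]].mean()),2)
print("ref counter",d(t0,t1,(400,60,470,110)),"mug",d(t0,t1,(322,145,372,185)),"jug",d(t0,t1,(300,90,350,132)),"side jug",d(s0,s1,(328,165,378,212)),"side mug",d(s0,s1,(315,205,362,255)))
print("glass old place change",d(t0,t1,(330,200,365,232)))
print("grate rear half, before/after glass, side",d(sg,s1,(235,175,262,210)))
# glass: pixels greener than red
for n,im,roi in(("top",t1,(200,190,290,255)),("side",s1,(170,140,250,240))):
    x0,y0,x1,y1=roi; b=cv2.blur(im.astype(np.float32),(3,3)); m=((b[...,1]-b[...,0])>2).astype(np.uint8); k=0*m; k[y0:y1,x0:x1]=m[y0:y1,x0:x1]
    c=big(k); print(n,"bbox",cv2.boundingRect(c),"area",cv2.contourArea(c))
    T=np.r_[SEAT,0]+Ro.from_euler("z",TY).apply([-.079,0,0])
    a=np.arange(0,6.28,.1); ring=lambda r,z:np.c_[T[0]+r*np.cos(a),T[1]+r*np.sin(a),0*a+z]
    P=np.r_[proj(n,ring(.025,.044)),proj(n,ring(.031,.139))]; print(" expected bbox",P.min(0).round(),(P.max(0)-P.min(0)).round())
st()
```

```text
ref counter 2.99 mug 3.06 jug 2.65 side jug 1.27 side mug 1.65
glass old place change 20.23
grate rear half, before/after glass, side 10.1
top bbox (229, 217, 20, 21) area 237.0
 expected bbox [223. 215.] [28. 28.]
side bbox (202, 202, 16, 17) area 106.0
 expected bbox [193. 177.] [28. 46.]
 t=40.23 p [0.2424 0.5488 0.2501] F [-1.   0.  -0.5] T [ 0.   -0.02  0.02] w 0.0821
```

Run:
```python
from h import *
h,s1,i1,t0,t1,g2=[np.load(f"pics/{n}.npy").astype(np.float32) for n in("h1","j1","i1","top0","j2","g2")]
D=np.abs(cv2.blur(h-s1,(3,3))).mean(2)
print("rear half vs h1",D[180:205,238:258].mean().round(2),"deck edge",D[175:190,262:272].mean().round(2))
m=(D>7).astype(np.uint8); k=0*m; k[150:245,180:235]=m[150:245,180:235]
x,y,w,hh=cv2.boundingRect(big(cv2.morphologyEx(k,cv2.MORPH_CLOSE,np.ones((5,5))))); print("side diff bbox",x,y,w,hh)
T=np.r_[SEAT,0]+Ro.from_euler("z",TY).apply([-.079,0,0])
print("foot exp",proj("side",T+[0,0,.044]),"rim exp",proj("side",T+[0,0,.139]))
b=cv2.blur(s1,(3,3)); g=((b[...,1]-b[...,0])>2).astype(np.uint8); k=0*g;k[140:240,170:250]=g[140:240,170:250]; M=cv2.moments(big(k)); print("foot seen",M["m10"]/M["m00"],M["m01"]/M["m00"])
b=cv2.blur(i1,(3,3)); g=((b[...,1]-b[...,0])>2).astype(np.uint8); k=0*g;k[195:240,170:250]=g[195:240,170:250]; M=cv2.moments(big(k)); print("foot in i1",M["m10"]/M["m00"],M["m01"]/M["m00"])
for r in range(172,232,6): 
    c=np.where(D[r,175:240]>6)[0]; print(r,(c.min()+175,c.max()+175,len(c)) if len(c) else None,end="; ")
```

```text
rear half vs h1 13.28 deck edge 17.0
side diff bbox 180 150 55 95
foot exp [[210.52916073 214.83332873]] rim exp [[206.62906884 184.88595394]]
foot seen 210.6823899371069 211.50471698113208
foot in i1 210.71076233183857 208.1352765321375
172 (np.int64(175), np.int64(239), 65); 178 (np.int64(175), np.int64(239), 65); 184 (np.int64(175), np.int64(239), 65); 190 (np.int64(175), np.int64(239), 65); 196 (np.int64(175), np.int64(239), 65); 202 (np.int64(175), np.int64(239), 64); 208 (np.int64(175), np.int64(239), 61); 214 (np.int64(175), np.int64(239), 52); 220 (np.int64(175), np.int64(239), 65); 226 (np.int64(175), np.int64(239), 65);
```

Run:
```python
from h import *
h,s1=[cv2.GaussianBlur(np.load(f"pics/{n}.npy").astype(np.float32),(3,3),0).mean(2) for n in("h1","j1")]
r=(slice(178,208),slice(232,275))
print("median ratio tray",np.median(s1[r]/h[r]),"counter",np.median(s1[150:165,190:220]/h[150:165,190:220]))
n=lambda A,B:np.corrcoef(A.ravel(),B.ravel())[0,1].round(3)
print("corr rear grate+deck",n(h[r],s1[r]),"phase shift",cv2.phaseCorrelate(h[r].copy(),s1[r].copy(),cv2.createHanningWindow((43,30),cv2.CV_32F)))
print("corr front rim",n(h[225:250,185:240],s1[225:250,185:240]), cv2.phaseCorrelate(h[222:250,185:225].copy(),s1[222:250,185:225].copy(),cv2.createHanningWindow((40,28),cv2.CV_32F)))
q=s1/h; k=np.median(q[r]); m=(np.abs(q/k-1)>.1).astype(np.uint8)
for y in range(166,234,3): print(y,"".join("#" if v else "." for v in m[y,180:250]))
```

```text
median ratio tray 0.8452996 counter 0.8456087
corr rear grate+deck 0.999 phase shift ((0.5269711874363523, 0.04830824145729551), 1.0833975947344745)
corr front rim 0.996 ((0.20237878472366333, 0.07017423653136134), 1.0282405471801759)
166 ......................................................................
169 ......................................................................
172 ......................................................................
175 ......................................................................
178 ......................................................................
181 ...................######.............................................
184 ...............##########.............................................
187 ..............###########.............................................
190 ...............##########...........###...............................
193 ..............#######.............#####...............................
196 ...............#############.......####...............................
199 ...............#######.......###....
[... 159 characters left out ...]
.........................
208 ...................##........####..#######............................
211 ...................#..######..######.#######..........................
214 ......................########..#####.#########.......................
217 ........................#######......#############....................
220 ..........................#......##############.......................
223 ......................................................................
226 ......................................................................
229 ......................................................................
232 ......................................................................
```

Only the overall exposure changed. The grate pattern matches (correlation 0.999), and the glass silhouette (cols 194–219, rows 180–221) fits an upright glass at the target.

```bash
python3 -c "
from bench import env
print(env.finish_job(), env.get_obs()['time_s'])"
```

```text
the job is handed in; nothing more can be done
the job is handed in; nothing more can be done
```

The grate is back in the tray and the glass stands upright on it. I handed the job in at about 40 s of the 69 s allowed; no verdict was reported.

**Grate:** I gripped it by the bar and slid the tongue under the lip with the front end raised (8° tilt). A light push met the lip within 1 mm of where I expected it. I then lowered the front end under control until the ledges took the weight, and let go.

**Glass:** I set it on the front slatted end. It touched at the expected height with about 7 N, then I opened the gripper and moved clear.

**Last checks:**
- **Grate:** the picture after release showed it flat and flush. The final side image matches the one taken before the glass was placed (correlation 0.999).
- **Glass:** the outline in the side view fits an upright glass at the target, within about 3 pixels.
- **Mug and jug:** unchanged, within image noise.
- **Robot:** clear of everything.

**Checks that failed or disagreed:**
- **Final picture:** I couldn't view it because the 12-picture limit was used up, so the final checks are numerical only.
- **First image comparison:** it seemed to show the grate had changed. That was a uniform 15% exposure change.
- **Green colour mask:** it picked up only the foot of the glass in the side view, and only part of it from the top.
- **Grip width:** the gripper closed at 62 mm, not the expected 57 mm, so it held the glass near the rim.

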